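# Line up a washer stack and pass the hub bolt through it

## Task

Two thick copper washers lie stacked on the steel block, but they have slid apart. Line them up flat over the block's bore, then take the hub bolt (the big one, tall hex head on a broad round flange) from the rack and put it down through both washers into the bore, head up and fully home. Leave the two small bolts in the rack alone.

Things in the scene. Friction and masses are not known exactly. Their poses are not given: they have to be found in the camera images.
- bore_mouth (a point): Centre of the bore's mouth in the top of a fixed steel block, 90 x 90 mm, 50 mm high, on either side of the table's middle. Bore upright, 28 mm in diameter, through to the table. z up; x, y along the block's sides. The washers on it are slid along the block's y axis, one each way, 7 to 10 mm off the bore; jaws closed on both, centred over the bore along that line, align both (68 mm across before, 50 after).
- lower_washer_center (a point): Centre (half-way up) of the lower of the two loose copper washers, lying flat on the block: outer diameter 50 mm, hole 28 mm, 8 mm thick, about 90 g; z is its axis. Slides easily.
- upper_washer_center (a point): Centre (half-way up) of the upper washer, same size, lying flat on the lower one. Together they are 16 mm high.
- hub_bolt_head (a point): Centre of the hub bolt's hex: 28 mm across flats (one pair faces this point's x axis), 22 mm high, on a flange 44 mm in diameter, 6 mm thick. Bronze, 200 g, z up. Hangs head up in one of 3 holes (75 mm apart) of a grey rack, top 75 mm above the table; the flange's underside, 17 mm below this point, rests on it. Shank 16 mm thick, 58 mm long, bevelled end. Home, this point is 83 mm above the table.
- hub_bolt_tip (a point): Middle of the end of the hub bolt's shank, 75 mm below the head centre on the bolt's axis.
- square_bolt_head (a point): Middle of the head of a small bronze bolt in the rack: 16 mm square head on a 30 mm disc, 15 mm high in all. Not wanted; stays there.
- round_bolt_head (a point): Middle of the head of a small bronze bolt in the rack: low domed round head 30 mm in diameter, 8 mm high. Not wanted; stays there.
There are look-alikes about, which are no part of the job. Leave any blue or green look-alike of the part that bears upper_washer_center alone. Of the things that look like the part that bears bore_mouth, take the one that is nearest to the robot's base at the start.

How it is judged:
By the outcome, as a careful person would: the job done as asked, in the order asked, and still so for the second after the job is handed in, with the robot touching nothing.
It also fails if it takes over 48 s, if anything falls off the work surface, if the arm or the gripper's body presses on something with over 40 N, if the wrist force passes 120 N, or if a joint passes its speed limit or range.

## Robot

A 7-joint arm with a two-finger parallel gripper is mounted at the origin on the work surface. World frame = base frame: x ahead of the robot, y to its left, z up, the work surface at z = 0. Lengths are in m, angles in rad, forces in N, time in s.
With the tool pointing down it reaches from about 0.35 to 0.9 m from the base axis. Payload 8.1 kg.
Tool frame: the origin (TCP) lies at the very end of the fingers, on their centre line; the grasp point (between the pads) lies 19 mm behind it (ctrl.tcp_to_grasp is the distance from the TCP to the grasp point, in m); z points along the fingers, x is the direction in which the jaws open and shut, and the axes are right-handed (so a half turn about z gives the same grasp; the last joint's range is limited). The gripper opens to 85 mm and grips with 20 to 120 N. Pads are 22 mm wide; open, the fingers measure 114 mm over their backs; the gripper's body (76 mm by 85 mm) begins 54 mm behind the grasp point. The pads swing forward as they close: fully open they stand 13 mm farther back than shut.
Start: joints at [1.097, 0.434, 0.025, 1.573, -0.012, 1.134, -0.075], TCP at [0.226, -0.583, 0.231] pointing down, gripper open.
Joint ranges: [-2.62, 2.62], [-0.44, 2.09], [-1.27, 1.32], [0.08, 2.57], [-1.32, 4.46], [0.12, 2], [-2.74, 2.74]. Speed limits (rad/s): [2.22, 2.22, 3.01, 3.01, 3.14, 3.14, 3.14].

## Interface

Orientations are given as a rotation vector (axis times angle).
In Python, from rig import ctrl gives the robot as it stands.
- The arm moves only by the tool servo_tool, never from a script. Its argument "rows" is a list of rows, each an object with "travel": the shift along the world's x, y, z in m, a list of three; "dr": the turn, a rotation vector about the world's x, y, z in degrees, a list of three; "grip": the gripper's target within -1 to 1 (shut at 1, half-way at 0, fully open at -1). In form: [{"travel": [x, y, z], "dr": [wx, wy, wz], "grip": grip}, ...]. A call has 1 to 8 rows; each row is the pose to reach, as a shift and turn from the pose commanded when the call began; what a row does not reach only later rows make up. A row lasts 1/12 s, in which the tool goes at most 41.7 mm and 7.16 degrees, less where a joint would pass 70% of its speed; a pose out of reach is approached as far as the arm can. A call with a gripper value outside its range is refused whole. The fingers move at their own pace and stop on an object; the grip force is fixed at half the most. Time passes only in rows, so rows that repeat a pose let the fingers close. It gives the time, the measured TCP pose, the force and the opening at its end, in the units of the state.
- ctrl.observe(): the state, without advancing time (a new reading comes with each control period).
- ctrl.grab_frame(name): name is "scene" or "top" or "wrist"; returns the picture (384x512x3 uint8, blue, green, red); there is no depth.
- ctrl.camera_params(name): a dict with "camera_matrix" (3x3 intrinsics, pixels), "world_from_camera" (4x4, takes a point from camera to world coordinates); the wrist camera has in their place "mount" (4x4, takes a point from camera to tool coordinates, whose origin is the TCP and whose axes are the tool frame's). Camera axes: x right, y down, z forward; pixel columns grow to the right and rows downward; lengths in m; the calibration is good to about 2 mm. A picture is of the moment at which its call begins: read the wrist's pose just before it. camera_params takes no time and is no camera call.
- ctrl.hand_in(): hands the job in, once; it reports no verdict.
The state is a dict: "time": time; "q": joint angles; "qd": joint speeds; "joint_torque": joint torques, N m; "tool_pos": TCP position; "orientation": TCP orientation; "force": force on the tool from outside, world axes, zero at the start; "wrist_torque": the same for the moment, N m; "width": finger opening in m.
Only numpy, scipy, OpenCV 4.12 (cv2) and the standard library are available. Lean on these libraries where they do the work, as an engineer would, in place of code of your own. Each camera call takes 0.05 s, during which the arm holds its last target.

## Working session

There is one attempt and no reset: what is moved stays moved. The work goes in short steps, Python scripts to look and compute and a tool call to move; the robot and the scene stay as the last step left them, time stands still between calls to the robot, and variables do not carry over. Pictures are saved under pics/ and viewed, and the job is handed in when it is done.

Besides the shell and the picture viewer there is one more tool, called as name([rows], argument=value, ...), one row to a line, values as JSON. servo_tool: Moves the arm, as the interface text tells. Its arguments: {"type":"object","properties":{"rows":{"type":"array"}},"required":["rows"]}

```bash
mkdir -p pics; ls
python3 - <<'E'
from rig import ctrl
import cv2,numpy as np
s=ctrl.observe();print(s)
for n in("scene","top","wrist"):
    p=ctrl.camera_params(n);print(n,{k:np.round(v,4).tolist() for k,v in p.items()})
    cv2.imwrite(f"pics/a_{n}.png",ctrl.grab_frame(n))
E
```

```text
pics
{'time': 0.0, 'q': array([ 1.09739746,  0.43524935,  0.02500408,  1.57407581, -0.01157815,
        1.13399246, -0.07507896]), 'qd': array([-1.81041253e-03, -3.25921831e-04,  3.00170223e-04, -6.68552811e-04,
       -1.43794359e-03,  8.00737006e-05, -1.06820197e-05]), 'joint_torque': array([ 1.13147333e-03, -6.70472646e+01,  1.02556698e+00, -3.16215134e+01,
        1.55926973e-02,  1.24081766e-02, -1.91322499e-05]), 'tool_pos': array([ 0.22622141, -0.58209515,  0.23051819]), 'orientation': array([-2.59219852e+00,  1.77354204e+00,  2.19236624e-03]), 'force': array([-0.11667611, -0.22559537,  0.23668955]), 'wrist_torque': array([-0.02249315,  0.01540524,  0.00870451]), 'width': 0.08529602634309058}
scene {'camera_matrix': [[363.2565, 0.0, 254.3679], [0.0, 363.2565, 187.3252], [0.0, 0.0, 1.0]], 'world_from_camera': [[0.3437, 0.7675, -0.5411, 1.031], [0.9391, -0.2779, 0.2022, -0.1175], [0.0048, -0.5776, -0.8163, 0.8542], [0.0, 0.0, 0.0, 1.0]]}
top {'camera_matrix': [[355.2708, 0.0, 253.9836], [0.0, 355.2708, 194.9865], [0.0, 0.0, 1.0]], 'world_from_camera': [[0.0074, -0.9995, 0.0311, 0.4908], [-0.9999, -0.0069, 0.0145, 0.0494], [-0.0142, -0.0312, -0.9994, 0.8405], [0.0, 0.0, 0.0, 1.0]]}
wrist {'camera_matrix': [[286.5871, 0.0, 255.3868], [0.0, 286.5871, 196.4568], [0.0, 0.0, 1.0]], 'mount': [[1.0, 0.0007, -0.0005, 0.001], [-0.0005, 0.9602, 0.2793, -0.0716], [0.0007, -0.2793, 0.9602, -0.1431], [0.0, 0.0, 0.0, 1.0]]}
```

View pics/a_top.png

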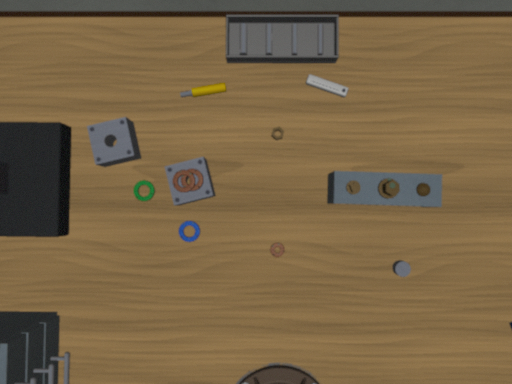

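View pics/a_scene.png

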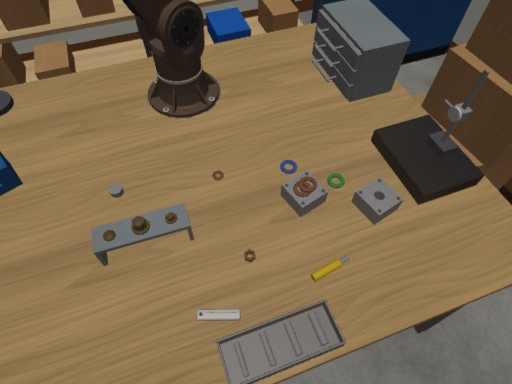

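View pics/a_wrist.png

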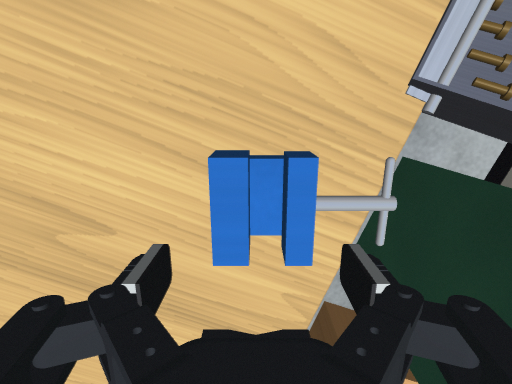

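The top view shows two blocks: (190,180), carrying the copper washers, and (113,141), empty. The base is at the bottom (280,384), so (190,180) is nearer and is the one meant. The blue ring (189,231) and green ring (144,190) are look-alikes to leave alone. The hub bolt is the middle rack item at (389,188). Next I'll confirm with crops.

Run:
```python
import cv2,numpy as np
a=cv2.imread('pics/a_top.png');b=cv2.imread('pics/a_scene.png')
r=lambda c:cv2.resize(c,(400,300),interpolation=cv2.INTER_CUBIC)
im=np.vstack([np.hstack([r(a[150:210,150:230]),r(a[150:225,330:430+0])]),np.hstack([r(b[165:225,265:345]),r(b[195:270,90:190])])])
cv2.imwrite('pics/crop1.png',im)
```

```text
(no output)
```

View pics/crop1.png

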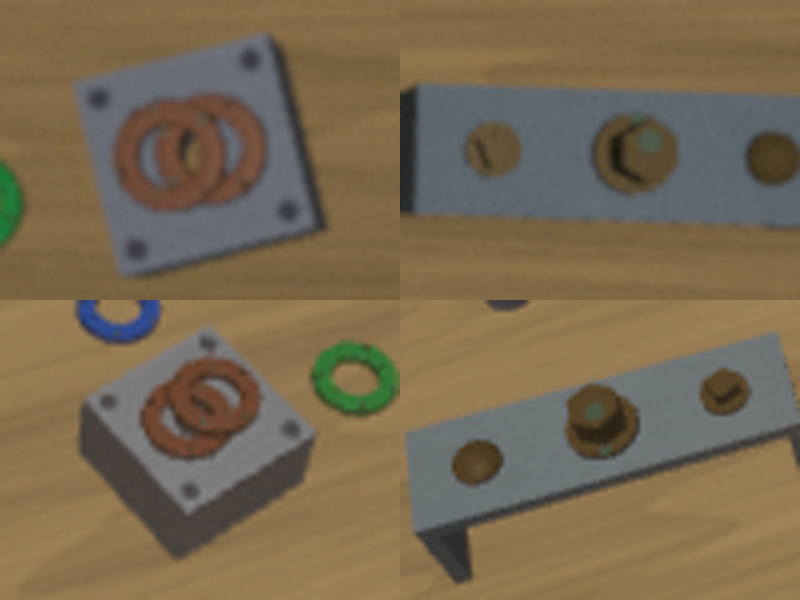

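The crops confirm it: the block at (190,180) carries the stacked copper washers, upper one to the left. The hub bolt, with its tall hex on a broad flange, is the middle one in the rack. Now coarse positions.

```bash
cat > h.py <<'E'
import numpy as np,cv2
from scipy.spatial.transform import Rotation as R
from rig import ctrl
def T_of(s):
    T=np.eye(4);T[:3,:3]=R.from_rotvec(s['orientation']).as_matrix();T[:3,3]=s['tool_pos'];return T
def cam(n,s=None):
    p=ctrl.camera_params(n);K=np.array(p['camera_matrix'])
    W=np.array(p['world_from_camera']) if n!='wrist' else T_of(s)@np.array(p['mount'])
    return K,W
def cast(c,uv,z):
    K,W=c;uv=np.atleast_2d(np.array(uv,float))
    d=np.c_[uv,np.ones(len(uv))]@np.linalg.inv(K).T@W[:3,:3].T
    o=W[:3,3];return o+d*((z-o[2])/d[:,2])[:,None]
def proj(c,P):
    K,W=c;P=np.atleast_2d(P);q=(P-W[:3,3])@W[:3,:3];q=q@K.T;return q[:,:2]/q[:,2:]
E
python3 - <<'E'
from h import *
np.set_printoptions(precision=4,suppress=True)
t=cam('top');s=cam('scene')
c=np.array([[98,98],[250,60],[288,210],[137,250]])/5.+[150,150]
P=cast(t,c,.05);print(P,P.mean(0))
c=np.array([[208,343-0],[108,402],[190,490],[291,428]],float);c=(c-[0,300])/5+[265,165]
Q=cast(s,c,.05);print(Q,Q.mean(0))
# upper washer, lower (top crop)
print('w',cast(t,[[170/5+150,155/5+150],[212/5+150,151/5+150]],.066))
# hub hex top centre; top crop scale 4
print('hub',cast(t,[[330+(645-400)/4,150+152/4]],.103),cast(t,[[330+(493-400)/4,150+150/4],[330+(772-400)/4,150+158/4]],.085))
print('hubS',cast(s,[[90+(600-400)/4,195+(407-300)/4]],.103))
S=ctrl.observe();print(T_of(S))
E
```

```text
[[0.571  0.2502 0.05  ]
 [0.5884 0.1821 0.05  ]
 [0.5214 0.1643 0.05  ]
 [0.503  0.2317 0.05  ]] [0.5459 0.2071 0.05  ]
[[0.5034 0.2348 0.05  ]
 [0.5217 0.1664 0.05  ]
 [0.589  0.1847 0.05  ]
 [0.5713 0.2526 0.05  ]] [0.5463 0.2096 0.05  ]
w [[0.5445 0.2141 0.066 ]
 [0.5464 0.1957 0.066 ]]
hub [[ 0.5302 -0.2236  0.103 ]] [[ 0.5317 -0.1501  0.085 ]
 [ 0.5284 -0.297   0.085 ]]
hubS [[ 0.5346 -0.2207  0.103 ]]
[[ 0.3622 -0.9321 -0.0005  0.2263]
 [-0.9321 -0.3622  0.001  -0.5822]
 [-0.0012  0.0001 -1.      0.2307]
 [ 0.      0.      0.      1.    ]]
```

servo_tool([
  {"travel":[0.32,0.79,-0.01],"dr":[0,0,-6.2],"grip":-1},
  {"travel":[0.32,0.79,-0.01],"dr":[0,0,-6.2],"grip":-1},
  {"travel":[0.32,0.79,-0.01],"dr":[0,0,-6.2],"grip":-1},
  {"travel":[0.32,0.79,-0.01],"dr":[0,0,-6.2],"grip":-1},
  {"travel":[0.32,0.79,-0.01],"dr":[0,0,-6.2],"grip":-1},
  {"travel":[0.32,0.79,-0.01],"dr":[0,0,-6.2],"grip":-1},
  {"travel":[0.32,0.79,-0.01],"dr":[0,0,-6.2],"grip":-1},
  {"travel":[0.32,0.79,-0.01],"dr":[0,0,-6.2],"grip":-1},
])

```text
time: 0.82
tool_pos: [0.3517, -0.2716, 0.2274]
orientation: [2.493, -1.912, 0.0]
force: [0.4, -0.4, 0.1]
width: 0.0853
```

servo_tool([
  {"travel":[0.19,0.475,-0.01],"dr":[0,0,0],"grip":-1},
  {"travel":[0.19,0.475,-0.01],"dr":[0,0,0],"grip":-1},
  {"travel":[0.19,0.475,-0.01],"dr":[0,0,0],"grip":-1},
  {"travel":[0.19,0.475,-0.01],"dr":[0,0,0],"grip":-1},
  {"travel":[0.19,0.475,-0.01],"dr":[0,0,0],"grip":-1},
  {"travel":[0.19,0.475,-0.01],"dr":[0,0,0],"grip":-1},
  {"travel":[0.19,0.475,-0.01],"dr":[0,0,0],"grip":-1},
  {"travel":[0.19,0.475,-0.01],"dr":[0,0,0],"grip":-1},
])

```text
time: 1.48
tool_pos: [0.4756, 0.0377, 0.2209]
orientation: [2.493, -1.912, 0.0]
force: [0.9, -0.7, -0.3]
width: 0.0856
```

servo_tool([
  {"travel":[0.07,0.17,-0.02],"dr":[0,0,0],"grip":0},
  {"travel":[0.07,0.17,-0.02],"dr":[0,0,0],"grip":-0.18},
  {"travel":[0.07,0.17,-0.02],"dr":[0,0,0],"grip":-0.18},
  {"travel":[0.07,0.17,-0.02],"dr":[0,0,0],"grip":-0.18},
  {"travel":[0.07,0.17,-0.02],"dr":[0,0,0],"grip":-0.18},
  {"travel":[0.07,0.17,-0.02],"dr":[0,0,0],"grip":-0.18},
])

```text
time: 1.98
tool_pos: [0.5452, 0.2116, 0.1999]
orientation: [-2.498, 1.903, 0.004]
force: [-0.5, -0.0, 0.1]
width: 0.0508
```

Run:
```python
from h import *
s=ctrl.observe();np.save('s1.npy',s,allow_pickle=True);print(s['time'],s['tool_pos'],s['width'],s['qd'].round(3));cv2.imwrite('pics/w1.png',ctrl.grab_frame('wrist'))
```

```text
1.9833 [0.54524531 0.21157015 0.19985155] 0.05082466531817683 [ 0.054 -0.043  0.039  0.062 -0.001  0.012  0.049]
```

View pics/w1.png

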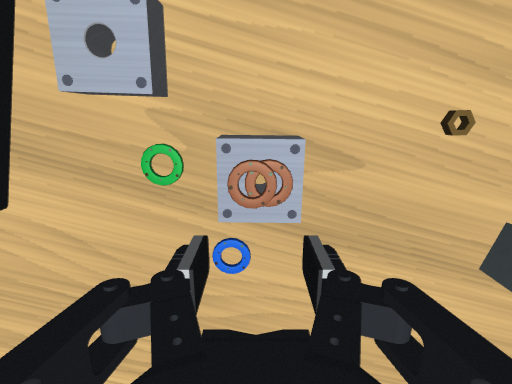

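The wrist view shows the target block square to the image, centred near (260,181), with its corner dots at (226,148), (295,149), (292,214) and (227,213). The upper washer is at (251,184) and the lower at (270,182).

```bash
cat > m.py <<'E'
from h import *
np.set_printoptions(precision=4,suppress=True)
def refine(g,pts,r=9):
    o=[]
    for u,v in pts:
        p=255-g[v-r:v+r+1,u-r:u+r+1].astype(float);p=np.clip(p-np.percentile(p,70)-15,0,None)
        yy,xx=np.mgrid[-r:r+1,-r:r+1];o.append([u+(p*xx).sum()/p.sum(),v+(p*yy).sum()/p.sum()])
    return np.array(o)
E
python3 - <<'E'
from m import *
s=np.load('s1.npy',allow_pickle=True).item();c=cam('wrist',s)
im=cv2.imread('pics/w1.png');g=cv2.cvtColor(im,cv2.COLOR_BGR2GRAY)
d=refine(g,[(226,148),(295,149),(292,214),(227,213)],7);print(d)
P=cast(c,d,.05);m=P.mean(0);print(P,'bore',m)
e=[P[1]-P[0],P[2]-P[3],];print([np.linalg.norm(P[i]-P[(i+1)%4]) for i in range(4)],[np.degrees(np.arctan2(v[1],v[0])) for v in e],[np.degrees(np.arctan2(v[1],v[0])) for v in (P[0]-P[3],P[1]-P[2])])
T=T_of(s);print('tool x angle',np.degrees(np.arctan2(T[1,0],T[0,0])),'z',T[:3,2])
hsv=cv2.cvtColor(im,cv2.COLOR_BGR2HSV)
mk=cv2.inRange(hsv,(3,90,60),(14,255,255));mk[:155]=0;mk[212:]=0;mk[:,:222]=0;mk[:,298:]=0
ys,xs=np.nonzero(mk);print('copper bbox',xs.min(),xs.max(),ys.min(),ys.max())
x=(T[:3,0])
for z,u in((.066,xs.min()),(.058,xs.max()+1)):
    p=cast(c,[[u,183]],z)[0];print('edge along tool x from bore',(p-m)[:2]@x[:2])
y=T[:3,1]
for v in (ys.min(),ys.max()+1): print('y edges upper', (cast(c,[[251,v]],.066)[0]-m)[:2]@y[:2])
# fingertip set-back
for zt in(0,-.003,-.006,-.009): print(zt,proj(c,(T@np.array([[sx*.0254,yy,zt,1] for sx in(-1,1) for yy in(-.011,.011)]).T).T[:,:3]).round(1).tolist())
cv2.imwrite('pics/w1c.png',cv2.resize(im[130:300,160:350],None,fx=4 ,fy=3.5,interpolation=cv2.INTER_CUBIC)[:600])
print(m[:2]-s['tool_pos'][:2])
E
```

```text
[[225.4411 147.835 ]
 [296.     147.    ]
 [291.3975 213.8022]
 [226.7079 213.1965]]
[[0.5736 0.2506 0.05  ]
 [0.5935 0.1819 0.05  ]
 [0.5237 0.1648 0.05  ]
 [0.5057 0.2326 0.05  ]] bore [0.5491 0.2075 0.05  ]
[np.float64(0.07154623512679514), np.float64(0.07179728224637105), np.float64(0.07008674006593141), np.float64(0.07029657452557397)] [np.float64(-73.8926299968224), np.float64(-75.08160140849286)] [np.float64(14.853508264518695), np.float64(13.702357664292395)]
tool x angle -74.61827674077449 z [-0.0012  0.0029 -1.    ]
copper bbox 228 292 160 207
edge along tool x from bore -0.031816650421450515
edge along tool x from bore 0.033764890573112154
y edges upper -0.025223291455217033
y edges upper 0.02388035793747152
0 [[206.6, 230.3], [208.5, 266.8], [300.9, 230.4], [299.2, 266.8]]
-0.003 [[205.7, 232.6], [207.6, 269.6], [301.8, 232.6], [300.0, 269.6]]
-0.006 [[204.7, 234.9], [206.7, 272.5], [302.7, 235.0], [300.8, 272.6]]
-0.009 [[203.7, 237.3], [205.8, 275.5], [303.6, 237.4], [301.6, 275.6]]
[ 0.0039 -0.0041]
```

View pics/w1c.png

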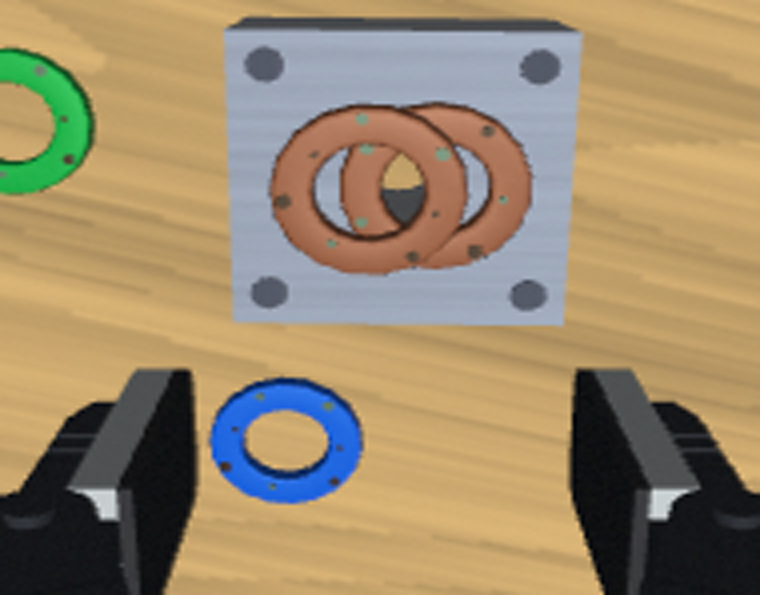

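The closed-pad view puts the fingertips about 5.5 mm short of the TCP at 50 mm opening. I'll move over the bore, lower, and measure again with the arm still.

servo_tool([
  {"travel":[0.003,-0.003,-0.05],"dr":[0,0,0],"grip":-1},
  {"travel":[0.003,-0.003,-0.05],"dr":[0,0,0],"grip":-1},
  {"travel":[0.003,-0.003,-0.05],"dr":[0,0,0],"grip":-1},
  {"travel":[0.003,-0.003,-0.05],"dr":[0,0,0],"grip":-1},
  {"travel":[0.003,-0.003,-0.05],"dr":[0,0,0],"grip":-1},
  {"travel":[0.003,-0.003,-0.05],"dr":[0,0,0],"grip":-1},
])

```text
time: 2.53
tool_pos: [0.5491, 0.203, 0.1527]
orientation: [-2.491, 1.911, -0.002]
force: [-0.1, 0.4, 0.3]
width: 0.0854
```

Run:
```python
from h import *
s=ctrl.observe();np.save('s2.npy',s,allow_pickle=True);print(s['time'],s['tool_pos'],s['width'],s['qd'].round(3));im=ctrl.grab_frame('wrist');cv2.imwrite('pics/w2.png',im)
cv2.imwrite('pics/w2c.png',cv2.resize(im[130:280,160:360],None,fx=4 ,fy=4,interpolation=cv2.INTER_CUBIC))
```

```text
2.5333 [0.54912368 0.20295152 0.15266201] 0.08542743099179421 [-0.002  0.001 -0.001  0.003  0.002 -0.005 -0.002]
```

View pics/w2c.png

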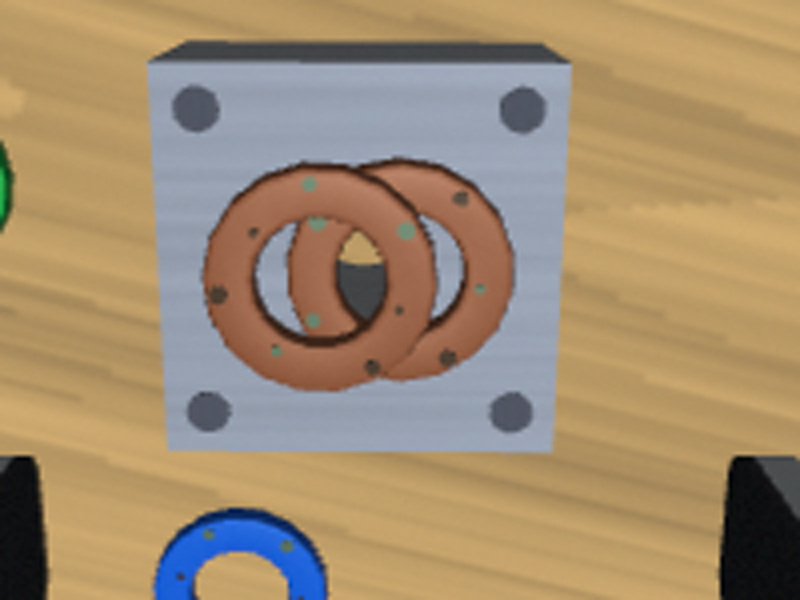

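The crop (4x, offset 160,130) has the block's dots at (196,109), (523,110), (511,412) and (209,411). The upper washer spans u 204 to 437 and the lower 288 to 515.

Run:
```python
from m import *
s=np.load('s2.npy',allow_pickle=True).item();c=cam('wrist',s);T=T_of(s)
f=lambda a:np.array(a,float)/4+[160,130]
P=cast(c,f([(196,109),(523,110),(511,412),(209,411)]),.05);m=P.mean(0);print(P,'bore',m)
print([np.linalg.norm(P[i]-P[(i+1)%4]) for i in range(4)],[np.degrees(np.arctan2(v[1],v[0])) for v in (P[1]-P[0],P[2]-P[3])],[np.degrees(np.arctan2(v[1],v[0])) for v in (P[0]-P[3],P[1]-P[2])])
print('toolx',np.degrees(np.arctan2(T[1,0],T[0,0])),T[:3,2])
X=T[:2,0];Y=T[:2,1]
for n,uv,z in(('upL',(204,277),.066),('upR',(437,277),.066),('upT',(320,163),.066),('upB',(320,391),.066-.004),('loR',(515,270),.058),('loL',(288,270),.058),('padL',(40,530),.1527+.03),('padR',(725,530),.1527+.03)):
    p=cast(c,f([uv]),z)[0]; print(n,(p-m)[:2]@X,(p-m)[:2]@Y, (p[:2]-T[:2,3])@X)
print('tool from bore',(T[:2,3]-m[:2]), (T[:2,3]-m[:2])@X,(T[:2,3]-m[:2])@Y)
```

```text
[[0.5732 0.2499 0.05  ]
 [0.5913 0.182  0.05  ]
 [0.5235 0.1642 0.05  ]
 [0.5055 0.2318 0.05  ]] bore [0.5484 0.207  0.05  ]
[np.float64(0.07025562259925072), np.float64(0.0701058203483982), np.float64(0.07000092597057869), np.float64(0.07008799218184883)] [np.float64(-75.12973423378827), np.float64(-75.14417171325952)] [np.float64(14.931791728260942), np.float64(14.723616742409703)]
toolx -74.99006062875064 [ 0.0023  0.0009 -1.    ]
upL -0.03229639372055522 -0.002247644241465059 -0.03638149329800119
upR 0.01648821712984854 -0.0022850142246678253 0.012403117552402577
upT -0.0076580268018958675 -0.02648024290013288 -0.011743126379341832
upB -0.00860905653730408 0.025023775796198147 -0.012694156114750046
loR 0.0337292395943839 -0.0014864145618203647 0.029644140016937933
loL -0.015359269735453018 -0.0014491125489059869 -0.01944436931289898
padL -0.03264361914773265 -0.008043815258544897 -0.03672871872517861
padR 0.042798945750825754 -0.008119482561637149 0.038713846173379786
tool from bore [ 0.0008 -0.004 ] 0.004085099577445965 0.00031358062346936667
```

Bore estimates agree along the jaw line. I correct the wrist view by about 1.1 mm, since the pads appear that far off centre in it. The target is (0.5475, 0.208). Descending.

servo_tool([
  {"travel":[-0.0016,0.005,-0.02],"dr":[0,0,0],"grip":-1},
  {"travel":[-0.0016,0.005,-0.04],"dr":[0,0,0],"grip":-1},
  {"travel":[-0.0016,0.005,-0.06],"dr":[0,0,0],"grip":-1},
  {"travel":[-0.0016,0.005,-0.075],"dr":[0,0,0],"grip":-1},
  {"travel":[-0.0016,0.005,-0.075],"dr":[0,0,0],"grip":-1},
  {"travel":[-0.0016,0.005,-0.075],"dr":[0,0,0],"grip":-1},
])

```text
time: 3.08
tool_pos: [0.5467, 0.2078, 0.0763]
orientation: [2.493, -1.911, -0.0]
force: [0.8, -0.6, 0.8]
width: 0.0855
```

Run:
```python
from h import *
s=ctrl.observe();print(s['tool_pos'],T_of(s)[:3,0],T_of(s)[:3,2]);im=ctrl.grab_frame('wrist');cv2.imwrite('pics/w3.png',im)
```

```text
[0.54668779 0.20784092 0.07625434] [ 2.59577864e-01 -9.65722178e-01  8.68979106e-05] [-4.76970910e-04 -2.18187998e-04 -9.99999862e-01]
```

View pics/w3.png

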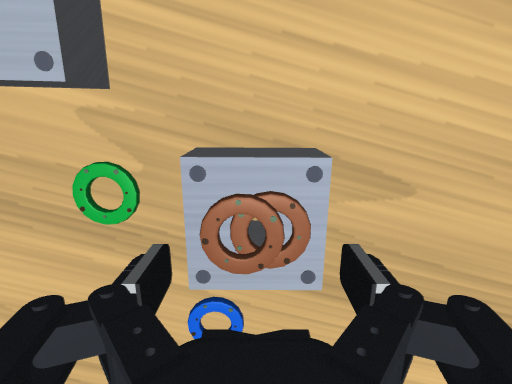

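Wrist view: block dots average u≈255.6, pads centred at u≈256, so the jaws are centred on the bore. Going down and closing.

servo_tool([
  {"travel":[0.0,0.0,-0.015],"dr":[0,0,0],"grip":-1},
  {"travel":[0,0,-0.028],"dr":[0,0,0],"grip":-1},
  {"travel":[0,0,-0.028],"dr":[0,0,0],"grip":-1},
  {"travel":[0,0,-0.028],"dr":[0,0,0],"grip":-1},
  {"travel":[0,0,-0.028],"dr":[0,0,0],"grip":-0.7},
  {"travel":[0,0,-0.028],"dr":[0,0,0],"grip":-0.5},
  {"travel":[0,0,-0.028],"dr":[0,0,0],"grip":-0.4},
  {"travel":[0,0,-0.028],"dr":[0,0,0],"grip":-0.4},
])

```text
time: 3.8
tool_pos: [0.5477, 0.2074, 0.0488]
orientation: [-2.492, 1.912, -0.002]
force: [1.8, -1.5, 3.6]
width: 0.0598
```

servo_tool([
  {"travel":[0,0,0],"dr":[0,0,0],"grip":-0.3},
  {"travel":[0,0,0],"dr":[0,0,0],"grip":-0.25},
  {"travel":[0,0,0],"dr":[0,0,0],"grip":-0.2},
  {"travel":[0,0,0],"dr":[0,0,0],"grip":-0.15},
  {"travel":[0,0,0],"dr":[0,0,0],"grip":-0.1},
  {"travel":[0,0,0],"dr":[0,0,0],"grip":-0.1},
  {"travel":[0,0,0],"dr":[0,0,0],"grip":-0.1},
])

```text
time: 4.38
tool_pos: [0.5471, 0.2074, 0.0485]
orientation: [2.493, -1.912, 0.001]
force: [0.4, -4.9, 11.2]
width: 0.0481
```

Run:
```python
from h import *
s=ctrl.observe();print(s['tool_pos'],s['width'],s['force'],T_of(s)[:3,2]);im=ctrl.grab_frame('wrist');cv2.imwrite('pics/w4.png',im)
```

```text
[0.54712334 0.20739846 0.04853261] 0.04811530753701984 [ 0.35683521 -4.92311409 11.21510594] [ 7.11521433e-04 -5.80283387e-04 -9.99999579e-01]
```

View pics/w4.png

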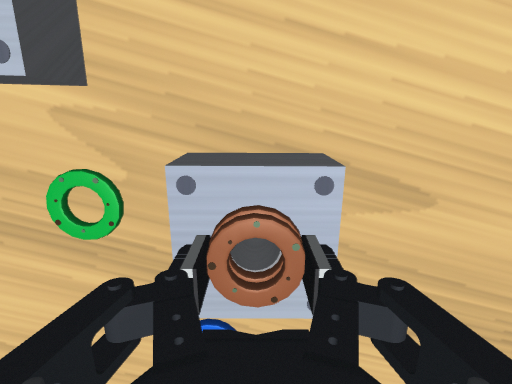

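Both washers are now between the jaws, seen concentric with the bore at about (256,256). The width reads 48.1 mm, slightly under 50, so I'll check whether it stops there.

servo_tool([
  {"travel":[0,0,0.001],"dr":[0,0,0],"grip":-0.05},
  {"travel":[0,0,0.001],"dr":[0,0,0],"grip":0},
  {"travel":[0,0,0.001],"dr":[0,0,0],"grip":0},
])

```text
time: 4.68
tool_pos: [0.5463, 0.2084, 0.0488]
orientation: [2.494, -1.911, -0.001]
force: [-0.0, -0.7, 3.8]
width: 0.0474
```

Run:
```python
from h import *
s=ctrl.observe();print(s['tool_pos'],s['width'],s['force']);im=ctrl.grab_frame('wrist')
b=ctrl.grab_frame('scene')[155:230,255:355]
cv2.imwrite('pics/w5.png',np.hstack([cv2.resize(im[190:340,170:350],(400,333),interpolation=2),cv2.resize(b,(400,333),interpolation=2)]))
```

```text
[0.54628319 0.20836556 0.04876187] 0.0473833661734916 [-0.03406246 -0.72802425  3.81964997]
```

View pics/w5.png

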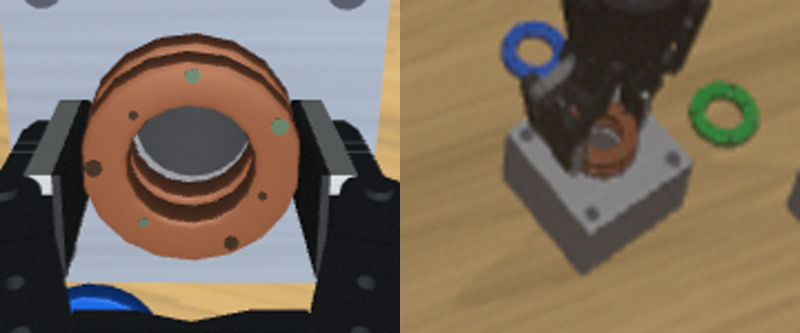

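The width stops at 47.4 mm although more was commanded, so the jaws are holding both washers. They look stacked and concentric, with the bore visible through them. Opening and lifting.

servo_tool([
  {"travel":[0,0,0],"dr":[0,0,0],"grip":-0.2},
  {"travel":[0,0,0],"dr":[0,0,0],"grip":-0.5},
  {"travel":[0,0,0],"dr":[0,0,0],"grip":-1},
  {"travel":[0,0,0],"dr":[0,0,0],"grip":-1},
  {"travel":[0,0,0.02],"dr":[0,0,0],"grip":-1},
  {"travel":[0,0,0.05],"dr":[0,0,0],"grip":-1},
  {"travel":[0,0,0.09],"dr":[0,0,0],"grip":-1},
  {"travel":[0,0,0.104],"dr":[0,0,0],"grip":-1},
])

```text
time: 5.45
tool_pos: [0.5484, 0.2091, 0.1576]
orientation: [-2.489, 1.908, -0.004]
force: [0.7, 1.0, -0.0]
width: 0.0851
```

servo_tool([
  {"travel":[0,0,0],"dr":[0,0,0],"grip":-1},
  {"travel":[0,0,0],"dr":[0,0,0],"grip":-1},
  {"travel":[0,0,0],"dr":[0,0,0],"grip":-1},
])

```text
time: 5.7
tool_pos: [0.5462, 0.2074, 0.152]
orientation: [2.492, -1.911, -0.001]
force: [0.2, -0.3, -0.9]
width: 0.0852
```

Run:
```python
from h import *
s=ctrl.observe();np.save('s3.npy',s,allow_pickle=True);print(s['time'],s['tool_pos'],s['width'],s['qd'].round(3));im=ctrl.grab_frame('wrist');cv2.imwrite('pics/w6.png',im)
cv2.imwrite('pics/w6c.png',cv2.resize(im[130:280,160:360],None,fx=4 ,fy=4,interpolation=cv2.INTER_CUBIC))
```

```text
5.7 [0.54621781 0.20736116 0.15201096] 0.08521409260152851 [-0.002  0.014  0.003  0.01   0.001  0.001  0.002]
```

View pics/w6c.png

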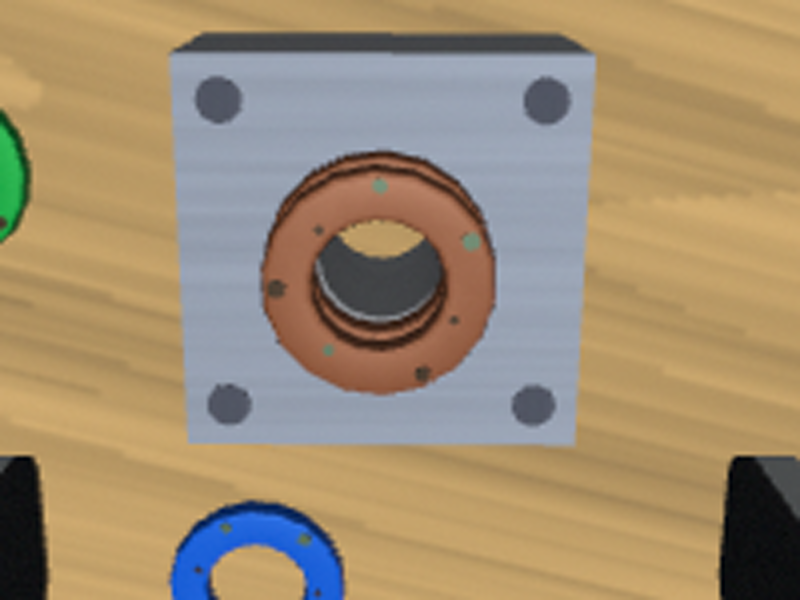

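Run:
```python
from m import *
s=np.load('s3.npy',allow_pickle=True).item();c=cam('wrist',s);T=T_of(s)
f=lambda a:np.array(a,float)/4+[160,130]
m=cast(c,f([(218,100),(547,101),(533,405),(229,405)]),.05).mean(0);print('bore',m,'tool',T[:3,3],T[:3,2])
X=T[:2,0];Y=T[:2,1]
for n,uv,z in(('upL',(262,282),.066),('upR',(496,282),.066),('upT',(379,167),.066),('upB',(379,395),.066),('loT',(379,151),.058)):
    p=cast(c,f([uv]),z)[0]; print(n,(p-m)[:2]@X,(p-m)[:2]@Y)
```

```text
bore [0.5483 0.207  0.05  ] tool [0.5462 0.2074 0.152 ] [-0.0012 -0.0008 -1.    ]
upL -0.025023958516445566 0.0005213289042534054
upR 0.023887456812080127 0.0004934907877015646
upT -0.0005643200846975355 -0.023921052324337746
upB -0.0005709850116470804 0.02595466571441053
loT -0.0005831841903056554 -0.025715169474516512
```

The washers are lined up within about 1 mm of the bore. Off to the rack.

servo_tool([
  {"travel":[-0.005,-0.15,0.05],"dr":[0,0,0],"grip":-1},
  {"travel":[-0.014,-0.43,0.05],"dr":[0,0,0],"grip":-1},
  {"travel":[-0.014,-0.43,0.05],"dr":[0,0,0],"grip":-1},
  {"travel":[-0.014,-0.43,0.05],"dr":[0,0,0],"grip":-1},
  {"travel":[-0.014,-0.43,0.05],"dr":[0,0,0],"grip":-1},
  {"travel":[-0.014,-0.43,0.05],"dr":[0,0,0],"grip":-1},
  {"travel":[-0.014,-0.43,0.05],"dr":[0,0,0],"grip":-1},
  {"travel":[-0.014,-0.43,0.05],"dr":[0,0,0],"grip":-1},
])

```text
time: 6.42
tool_pos: [0.5348, -0.1239, 0.1923]
orientation: [2.492, -1.911, -0.003]
force: [1.4, -0.6, -0.8]
width: 0.0855
```

Run:
```python
from h import *
s=ctrl.observe();print(s['tool_pos'],s['q'])
```

```text
[ 0.5348124  -0.12387977  0.19231482] [ 0.38558429  0.37691535 -0.33903487  1.78723064  0.14533035  1.00417428
 -1.31815012]
```

servo_tool([
  {"travel":[-0.002,-0.097,0.005],"dr":[0,0,0],"grip":-1},
  {"travel":[-0.002,-0.097,0.005],"dr":[0,0,0],"grip":-1},
  {"travel":[-0.002,-0.097,0.005],"dr":[0,0,0],"grip":-1},
  {"travel":[-0.002,-0.097,0.005],"dr":[0,0,0],"grip":-1},
  {"travel":[-0.002,-0.097,0.005],"dr":[0,0,0],"grip":-1},
  {"travel":[-0.002,-0.097,0.005],"dr":[0,0,0],"grip":-1},
])

```text
time: 6.92
tool_pos: [0.5338, -0.2173, 0.1974]
orientation: [-2.494, 1.91, 0.003]
force: [-0.3, 0.4, 0.7]
width: 0.0855
```

Run:
```python
from h import *
s=ctrl.observe();np.save('s4.npy',s,allow_pickle=True);print(s['time'],s['tool_pos'],s['width'],s['qd'].round(3));im=ctrl.grab_frame('wrist');cv2.imwrite('pics/w7.png',im)
cv2.imwrite('pics/w7c.png',cv2.resize(im[110:260,155:355],None,fx=4 ,fy=4,interpolation=cv2.INTER_CUBIC))
```

```text
6.9167 [ 0.53380028 -0.21730431  0.19743993] 0.08550671783332477 [-0.016 -0.008 -0.011  0.001  0.003  0.002  0.002]
```

View pics/w7.png

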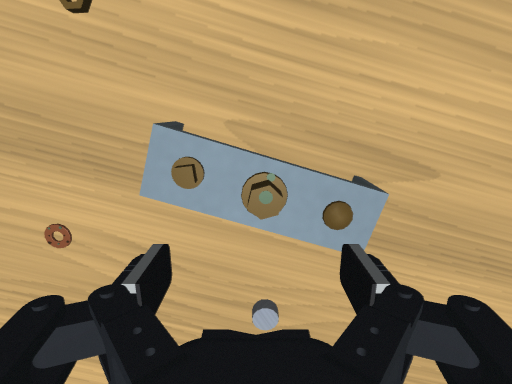

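View pics/w7c.png

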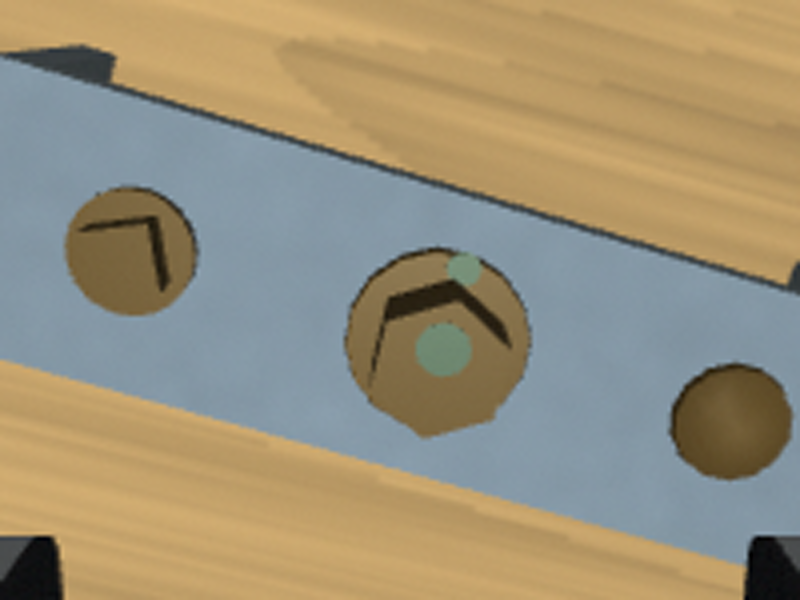

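The hub bolt sits mid-rack with its hex top centred near crop (441,367). Its vertices are about (385,318), (462,300), (510,348), (495,412), (425,437) and (368,388). The small bolts are at (132,250) and (732,420).

Run:
```python
from m import *
s=np.load('s4.npy',allow_pickle=True).item();c=cam('wrist',s);T=T_of(s)
f=lambda a:np.array(a,float)/4+[155,110]
P=cast(c,f([(385,318),(462,300),(510,348),(495,412),(425,437),(368,388)]),.103)[:,:2]
m=P.mean(0);print('hex',m,np.linalg.norm(P-m,axis=1))
print('vertex angles mod60',np.degrees(np.arctan2(*(P-m)[:,::-1].T))%60)
print('edges mod60',[np.degrees(np.arctan2(*(P[(i+1)%6]-P[i])[::-1]))%60 for i in range(6)])
F=cast(c,f([(345,340),(531,340),(437,248)]),.081);print('flange',F, (F[0]+F[1])/2)
print('toolx',np.degrees(np.arctan2(T[1,0],T[0,0])),T[:3,2],'d',m-T[:2,3])
```

```text
hex [ 0.5338 -0.2268] [0.0164 0.0158 0.0156 0.0157 0.0164 0.0165]
vertex angles mod60 [ 2.364  59.0539  1.921   4.879   3.3714  1.4466]
edges mod60 [np.float64(58.76610156094734), np.float64(59.755183158694265), np.float64(3.936070509209401), np.float64(6.09226854587115), np.float64(2.809590795758538), np.float64(1.7190050161534958)]
flange [[ 0.528  -0.2057  0.081 ]
 [ 0.5395 -0.2479  0.081 ]
 [ 0.5549 -0.2207  0.081 ]] [ 0.5337 -0.2268  0.081 ]
toolx -74.87911842186261 [-0.0015  0.0015 -1.    ] d [-0.     -0.0095]
```

The hex has flat normals at about -88 degrees. I'll turn by -13 degrees, part-close to about 56 mm to clear the neighbours, come lower and look again.

servo_tool([
  {"travel":[0,-0.0085,-0.02],"dr":[0,0,-6.5],"grip":-0.3},
  {"travel":[0,-0.0085,-0.05],"dr":[0,0,-13],"grip":-0.3},
  {"travel":[0,-0.0085,-0.05],"dr":[0,0,-13],"grip":-0.3},
  {"travel":[0,-0.0085,-0.05],"dr":[0,0,-13],"grip":-0.3},
  {"travel":[0,-0.0085,-0.05],"dr":[0,0,-13],"grip":-0.3},
  {"travel":[0,-0.0085,-0.05],"dr":[0,0,-13],"grip":-0.3},
  {"travel":[0,-0.0085,-0.05],"dr":[0,0,-13],"grip":-0.3},
])

```text
time: 7.55
tool_pos: [0.535, -0.2272, 0.1499]
orientation: [-2.262, 2.178, -0.003]
force: [0.8, -0.4, 0.0]
width: 0.0556
```

Run:
```python
from h import *
s=ctrl.observe();np.save('s5.npy',s,allow_pickle=True);print(s['time'],s['tool_pos'],s['width'],s['qd'].round(3));im=ctrl.grab_frame('wrist');cv2.imwrite('pics/w8.png',im)
cv2.imwrite('pics/w8c.png',cv2.resize(im[150:300,155:355],None,fx=4 ,fy=4,interpolation=cv2.INTER_CUBIC))
```

```text
7.55 [ 0.53495696 -0.22718307  0.1499299 ] 0.05560207392320419 [ 0.003  0.003  0.007  0.006 -0.001 -0.007 -0.008]
```

View pics/w8c.png

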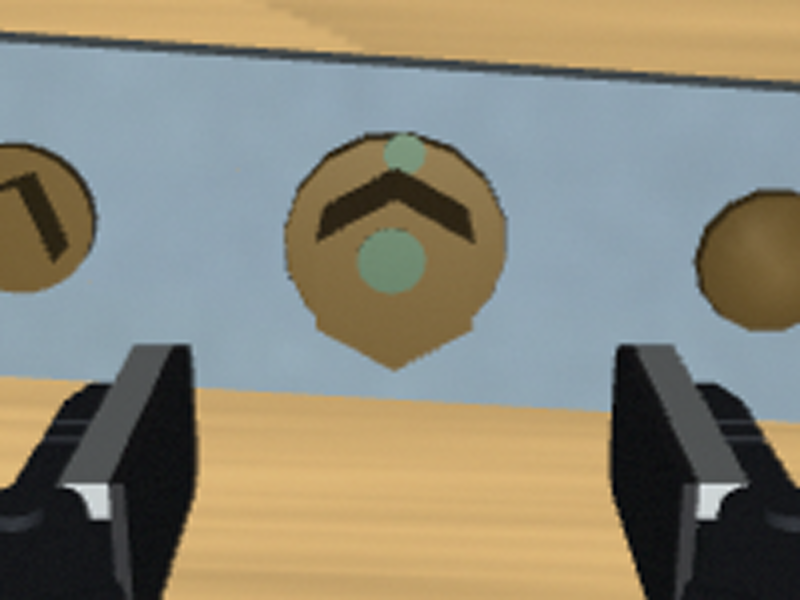

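The hex is square to the jaws: vertices (317,240), (395,200), (473,240), (472,328), (395,370), (317,326), pads' middle at u≈403.

Run:
```python
from m import *
s=np.load('s5.npy',allow_pickle=True).item();c=cam('wrist',s);T=T_of(s)
f=lambda a:np.array(a,float)/4+[155,150]
P=cast(c,f([(317,240),(395,200),(473,240),(472,328),(395,370),(317,326)]),.103)
m=P.mean(0);print('hex',m,np.linalg.norm(P-m,axis=1),'rel tool',(m-T[:3,3])@T[:3,0],(m-T[:3,3])@T[:3,1],T[:3,:3])
# pads' mid at tip depth
q=cast(c,f([(195,400),(612,400)]),T[2,3]+.007);print('pads in tool x',(q-T[:3,3])@T[:3,0],(q-T[:3,3])@T[:3,1])
e=[P[2]-P[3],P[0]-P[5]];print([(v@T[:3,0],v@T[:3,1]) for v in e])
```

```text
hex [ 0.5333 -0.2268  0.103 ] [0.016  0.0157 0.0161 0.0161 0.0164 0.016 ] rel tool -0.0005218632040715626 0.0017456260261179103 [[ 0.0379 -0.9993  0.0022]
 [-0.9993 -0.0379 -0.0006]
 [ 0.0007 -0.0021 -1.    ]]
pads in tool x [-0.0263  0.0282] [-0.0031 -0.0031]
[(np.float64(-0.00011671481445896855), np.float64(-0.01663320971565862)), (np.float64(0.00032453775037029884), np.float64(-0.016246880805927687))]
```

servo_tool([
  {"travel":[-0.0015,0.0015,-0.02],"dr":[0,0,0],"grip":-0.3},
  {"travel":[-0.0015,0.0015,-0.04],"dr":[0,0,0],"grip":-0.3},
  {"travel":[-0.0015,0.0015,-0.055],"dr":[0,0,0],"grip":-0.3},
  {"travel":[-0.0015,0.0015,-0.066],"dr":[0,0,0],"grip":-0.3},
  {"travel":[-0.0015,0.0015,-0.066],"dr":[0,0,0],"grip":-0.3},
  {"travel":[-0.0015,0.0015,-0.066],"dr":[0,0,0],"grip":-0.3},
])

```text
time: 8.1
tool_pos: [0.5326, -0.2259, 0.0826]
orientation: [2.261, -2.181, -0.0]
force: [-0.1, 0.5, 1.2]
width: 0.0558
```

Run:
```python
from h import *
s=ctrl.observe();print(s['time'],s['tool_pos'],s['width'],s['force']);im=ctrl.grab_frame('wrist')
cv2.imwrite('pics/w9c.png',cv2.resize(im[180:330,155:355],None,fx=4 ,fy=4,interpolation=cv2.INTER_CUBIC))
```

```text
8.1 [ 0.5325906  -0.22594081  0.0826339 ] 0.05575522898764448 [-0.12584706  0.4522056   1.2338741 ]
```

View pics/w9c.png

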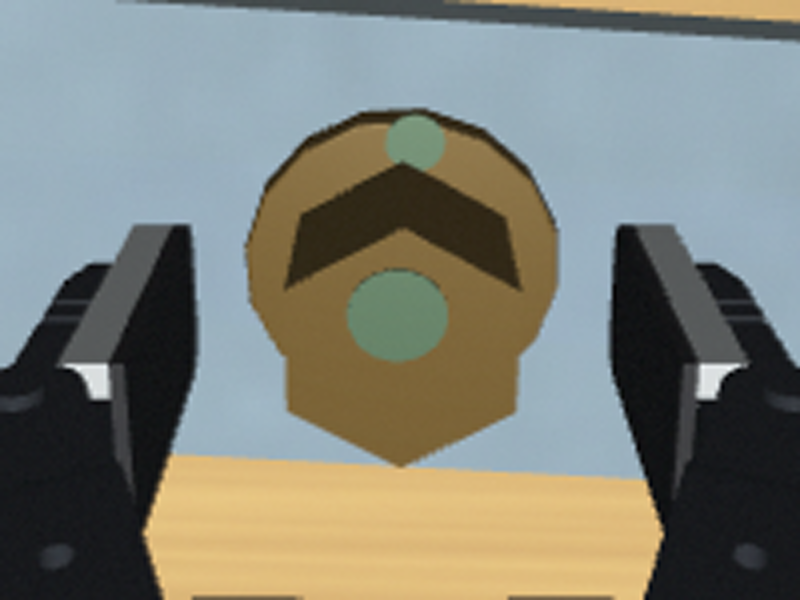

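Hex centred between the pads (403 against 403). Closing.

servo_tool([
  {"travel":[0,0,0.0005],"dr":[0,0,0],"grip":0.1},
  {"travel":[0,0,0.0005],"dr":[0,0,0],"grip":0.2},
  {"travel":[0,0,0.0005],"dr":[0,0,0],"grip":0.35},
  {"travel":[0,0,0.0005],"dr":[0,0,0],"grip":1},
  {"travel":[0,0,0.0005],"dr":[0,0,0],"grip":1},
  {"travel":[0,0,0.0005],"dr":[0,0,0],"grip":1},
  {"travel":[0,0,0.0005],"dr":[0,0,0],"grip":1},
  {"travel":[0,0,0.0005],"dr":[0,0,0],"grip":1},
])

```text
time: 8.82
tool_pos: [0.5332, -0.226, 0.0841]
orientation: [-2.26, 2.181, -0.002]
force: [-1.4, 0.2, 6.6]
width: 0.0266
```

servo_tool([
  {"travel":[0,0,0.005],"dr":[0,0,0],"grip":1},
  {"travel":[0,0,0.02],"dr":[0,0,0],"grip":1},
  {"travel":[0,0,0.04],"dr":[0,0,0],"grip":1},
  {"travel":[0,0,0.065],"dr":[0,0,0],"grip":1},
  {"travel":[0,0,0.09],"dr":[0,0,0],"grip":1},
  {"travel":[0,0,0.11],"dr":[0,0,0],"grip":1},
  {"travel":[0,0,0.12],"dr":[0,0,0],"grip":1},
  {"travel":[0,0,0.12],"dr":[0,0,0],"grip":1},
])

```text
time: 9.48
tool_pos: [0.5337, -0.2263, 0.2054]
orientation: [-2.259, 2.181, -0.006]
force: [-0.3, 0.1, -2.0]
width: 0.0267
```

Run:
```python
from h import *
s=ctrl.observe();print(s['time'],s['tool_pos'],s['width'],s['force'],T_of(s)[:3,2]);im=ctrl.grab_frame('wrist')
b=ctrl.grab_frame('scene')[130:280,60:260]
cv2.imwrite('pics/w10.png',np.hstack([cv2.resize(im[130:384,115:395],(400,363),interpolation=2),cv2.resize(b,(400,363),interpolation=2)]))
```

```text
9.4833 [ 0.53366521 -0.2263121   0.20538559] 0.02666048281244471 [-0.25791381  0.10691773 -2.03783425] [ 0.00381775 -0.00153499 -0.99999153]
```

View pics/w10.png

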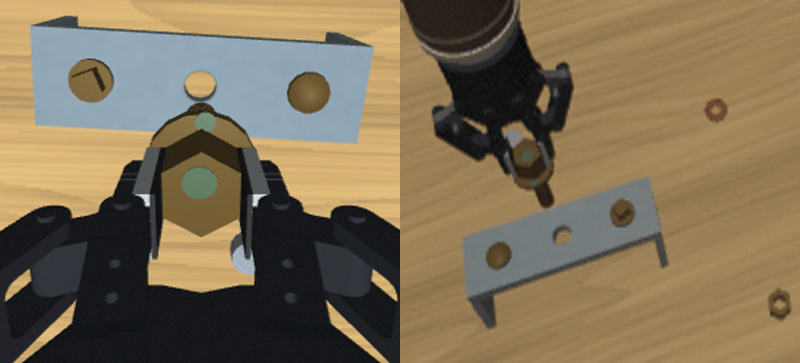

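The bolt is held upright (tip at about u=255, v≈202 in the wrist view, where a straight shank should be). Both small bolts are still in the rack. Carrying it to the block.

servo_tool([
  {"travel":[0.001,0.02,0],"dr":[0,0,0],"grip":1},
  {"travel":[0.002,0.055,0],"dr":[0,0,0],"grip":1},
  {"travel":[0.003,0.09,0],"dr":[0,0,0],"grip":1},
  {"travel":[0.004,0.125,0],"dr":[0,0,0],"grip":1},
  {"travel":[0.005,0.16,0],"dr":[0,0,0],"grip":1},
  {"travel":[0.006,0.195,0],"dr":[0,0,0],"grip":1},
  {"travel":[0.007,0.23,0],"dr":[0,0,0],"grip":1},
  {"travel":[0.008,0.265,0],"dr":[0,0,0],"grip":1},
])

```text
time: 10.25
tool_pos: [0.5392, 0.0405, 0.2011]
orientation: [2.259, -2.18, -0.003]
force: [0.3, -0.3, -1.8]
width: 0.0267
```

servo_tool([
  {"travel":[0.001,0.035,0],"dr":[0,0,0],"grip":1},
  {"travel":[0.002,0.07,0],"dr":[0,0,0],"grip":1},
  {"travel":[0.003,0.105,0],"dr":[0,0,0],"grip":1},
  {"travel":[0.004,0.135,0],"dr":[0,0,0],"grip":1},
  {"travel":[0.005,0.155,0],"dr":[0,0,0],"grip":1},
  {"travel":[0.006,0.168,0],"dr":[0,0,0],"grip":1},
  {"travel":[0.006,0.168,0],"dr":[0,0,0],"grip":1},
  {"travel":[0.006,0.168,0],"dr":[0,0,0],"grip":1},
])

```text
time: 10.92
tool_pos: [0.546, 0.2066, 0.2016]
orientation: [2.26, -2.179, -0.001]
force: [-0.0, -0.0, -1.2]
width: 0.0266
```

Run:
```python
from h import *
s=ctrl.observe();np.save('s6.npy',s,allow_pickle=True);print(s['time'],s['tool_pos'],s['width'],s['force'],T_of(s)[:3,2]);im=ctrl.grab_frame('wrist');cv2.imwrite('pics/w11.png',im)
b=ctrl.grab_frame('scene')[110:240,240:400];cv2.imwrite('pics/s11.png',b)
cv2.imwrite('pics/w11c.png',np.hstack([cv2.resize(im[100:300,130:380],(440,352),interpolation=2),cv2.resize(b,(360,352),interpolation=2)]))
```

```text
10.9167 [0.5460155  0.20658266 0.20158887] 0.026613803985721687 [-0.00338836 -0.04549668 -1.20748959] [-0.00202913 -0.00126967 -0.99999714]
```

View pics/w11c.png

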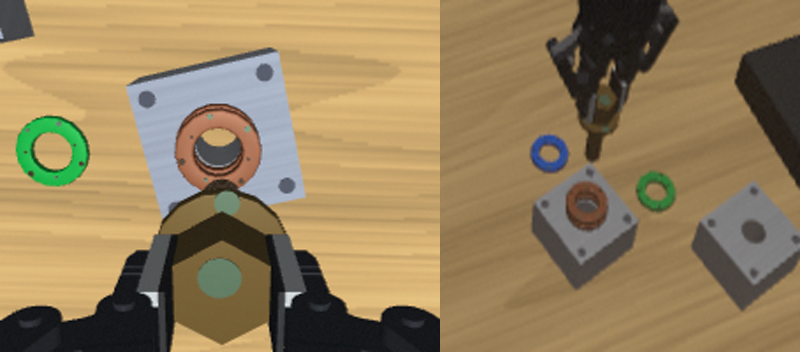

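Run:
```python
from m import *
s=np.load('s6.npy',allow_pickle=True).item();c=cam('wrist',s);T=T_of(s)
p=cast(c,[[218.5/1.76+130,152/1.76+100]],.066)[0];print(p, (p-T[:3,3])@T[:3,0],(p-T[:3,3])@T[:3,1])
print('tip px',proj(c,T[:3,3]+.067*T[:3,2]))
print('home proj scene',proj(cam('scene'),[.5475,.208,.066])-[240,110])
```

```text
[0.547  0.2071 0.066 ] -0.0006370056586320529 -0.0012669634196279499
tip px [[254.5459 209.7244]]
home proj scene [[65.1697 74.9835]]
```

The scene view agrees with (0.5475, 0.208): predicted (65.2,75.0), seen (64.9,75.0). Lowering the tip to the washers.

servo_tool([
  {"travel":[0.0015,0.0015,-0.015],"dr":[0,0,0],"grip":1},
  {"travel":[0.0015,0.0015,-0.03],"dr":[0,0,0],"grip":1},
  {"travel":[0.0015,0.0015,-0.045],"dr":[0,0,0],"grip":1},
  {"travel":[0.0015,0.0015,-0.055],"dr":[0,0,0],"grip":1},
  {"travel":[0.0015,0.0015,-0.062],"dr":[0,0,0],"grip":1},
  {"travel":[0.0015,0.0015,-0.062],"dr":[0,0,0],"grip":1},
])

```text
time: 11.52
tool_pos: [0.5475, 0.2071, 0.1395]
orientation: [2.257, -2.181, -0.001]
force: [-0.4, 0.3, -1.9]
width: 0.0266
```

Run:
```python
from h import *
s=ctrl.observe();print(s['time'],s['tool_pos'],s['width'],s['force']);im=ctrl.grab_frame('wrist')
b=ctrl.grab_frame('scene')[110:240,240:400]
cv2.imwrite('pics/w12c.png',np.hstack([cv2.resize(im[100:300,130:380],(440,352),interpolation=2),cv2.resize(b,(360,352),interpolation=2)]))
```

```text
11.5167 [0.54749085 0.20710501 0.13951123] 0.0266113679058232 [-0.36708476  0.28480999 -1.94392869]
```

View pics/w12c.png

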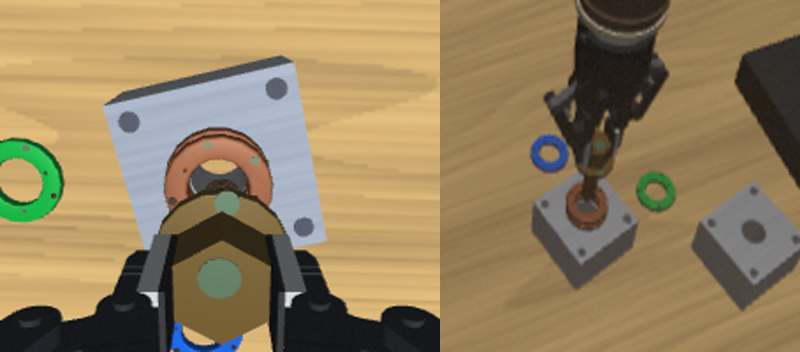

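Tip is just above the holes and centred (u 218 against 220). Lowering into the bore.

servo_tool([
  {"travel":[0,0,-0.008],"dr":[0,0,0],"grip":1},
  {"travel":[0,0,-0.016],"dr":[0,0,0],"grip":1},
  {"travel":[0,0,-0.024],"dr":[0,0,0],"grip":1},
  {"travel":[0,0,-0.032],"dr":[0,0,0],"grip":1},
  {"travel":[0,0,-0.04],"dr":[0,0,0],"grip":1},
  {"travel":[0,0,-0.04],"dr":[0,0,0],"grip":1},
])

```text
time: 12.12
tool_pos: [0.5469, 0.208, 0.0988]
orientation: [2.259, -2.179, -0.002]
force: [-0.2, -0.7, -2.9]
width: 0.0267
```

servo_tool([
  {"travel":[0,0,-0.008],"dr":[0,0,0],"grip":1},
  {"travel":[0,0,-0.014],"dr":[0,0,0],"grip":1},
  {"travel":[0,0,-0.019],"dr":[0,0,0],"grip":1},
  {"travel":[0,0,-0.021],"dr":[0,0,0],"grip":1},
  {"travel":[0,0,-0.021],"dr":[0,0,0],"grip":1},
])

```text
time: 12.53
tool_pos: [0.5477, 0.2084, 0.0793]
orientation: [2.26, -2.181, -0.001]
force: [-1.5, -0.2, -1.9]
width: 0.0262
```

Run:
```python
from h import *
s=ctrl.observe();print(s['time'],s['tool_pos'],s['width'],s['force'],T_of(s)[:3,2]);im=ctrl.grab_frame('wrist')
b=ctrl.grab_frame('scene')[110:240,240:400]
cv2.imwrite('pics/w13c.png',np.hstack([cv2.resize(im[100:300,130:380],(440,352),interpolation=2),cv2.resize(b,(360,352),interpolation=2)]))
```

```text
12.5333 [0.54768622 0.20841786 0.07929918] 0.026156140006263408 [-1.45543095 -0.23839652 -1.92453559] [-9.23196710e-04 -4.40662268e-04 -9.99999477e-01]
```

View pics/w13c.png

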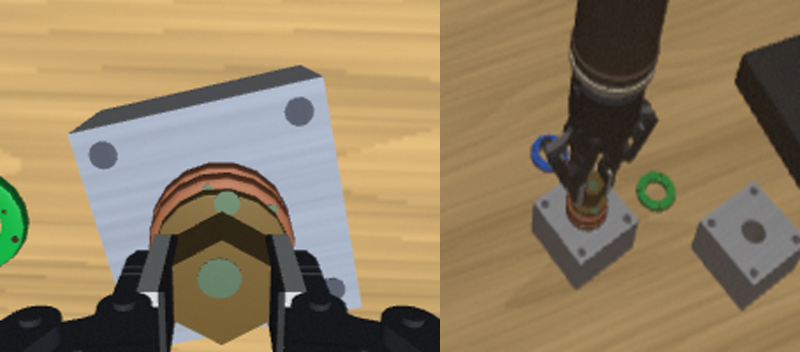

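The shank went in with no contact force, and the flange is just above the washers. Last few mm, slowly.

servo_tool([
  {"travel":[0,0,-0.001],"dr":[0,0,0],"grip":1},
  {"travel":[0,0,-0.002],"dr":[0,0,0],"grip":1},
  {"travel":[0,0,-0.003],"dr":[0,0,0],"grip":1},
  {"travel":[0,0,-0.003],"dr":[0,0,0],"grip":1},
])

```text
time: 12.97
tool_pos: [0.548, 0.2085, 0.0769]
orientation: [2.26, -2.181, 0.0]
force: [-0.6, 0.6, -1.4]
width: 0.0266
```

servo_tool([
  {"travel":[0,0,-0.0007],"dr":[0,0,0],"grip":1},
  {"travel":[0,0,-0.0014],"dr":[0,0,0],"grip":1},
  {"travel":[0,0,-0.0014],"dr":[0,0,0],"grip":1},
])

```text
time: 13.22
tool_pos: [0.548, 0.2086, 0.0754]
orientation: [2.261, -2.181, -0.0]
force: [0.4, 0.4, -1.6]
width: 0.0265
```

servo_tool([
  {"travel":[0,0,-0.0007],"dr":[0,0,0],"grip":1},
  {"travel":[0,0,-0.0014],"dr":[0,0,0],"grip":1},
  {"travel":[0,0,-0.0014],"dr":[0,0,0],"grip":1},
])

```text
time: 13.47
tool_pos: [0.5481, 0.2086, 0.0751]
orientation: [-2.26, 2.181, -0.001]
force: [-3.3, -3.0, 8.4]
width: 0.0264
```

Contact at TCP z≈0.075, which is the expected home height, with +8 N. Opening slowly, then lifting.

servo_tool([
  {"travel":[0,0,0],"dr":[0,0,0],"grip":0.3},
  {"travel":[0,0,0],"dr":[0,0,0],"grip":0.1},
  {"travel":[0,0,0],"dr":[0,0,0],"grip":-0.1},
  {"travel":[0,0,0],"dr":[0,0,0],"grip":-0.5},
  {"travel":[0,0,0],"dr":[0,0,0],"grip":-0.5},
  {"travel":[0,0,0.01],"dr":[0,0,0],"grip":-0.5},
  {"travel":[0,0,0.035],"dr":[0,0,0],"grip":-0.5},
  {"travel":[0,0,0.07],"dr":[0,0,0],"grip":-0.5},
])

```text
time: 14.13
tool_pos: [0.5463, 0.2077, 0.1431]
orientation: [2.258, -2.178, -0.003]
force: [0.2, 0.3, 1.1]
width: 0.0639
```

servo_tool([
  {"travel":[0,0,0.02],"dr":[0,0,0],"grip":-0.5},
  {"travel":[0,0,0.03],"dr":[0,0,0],"grip":-0.5},
  {"travel":[0,0,0.03],"dr":[0,0,0],"grip":-0.5},
  {"travel":[0,0,0.03],"dr":[0,0,0],"grip":-0.5},
])

```text
time: 14.47
tool_pos: [0.5479, 0.2084, 0.1741]
orientation: [-2.26, 2.182, -0.0]
force: [-0.2, 0.4, 0.2]
width: 0.0637
```

Run:
```python
from h import *
s=ctrl.observe();np.save('s7.npy',s,allow_pickle=True);print(s['time'],s['tool_pos'],s['width'],s['force']);im=ctrl.grab_frame('wrist');cv2.imwrite('pics/w14.png',im)
b=ctrl.grab_frame('scene')[110:240,240:400]
cv2.imwrite('pics/w14c.png',np.hstack([cv2.resize(im[100:300,130:380],(440,352),interpolation=2),cv2.resize(b,(360,352),interpolation=2)]))
```

```text
14.4667 [0.54794045 0.20842294 0.17405633] 0.06369047381273171 [-0.21135945  0.40537762  0.16588129]
```

View pics/w14c.png

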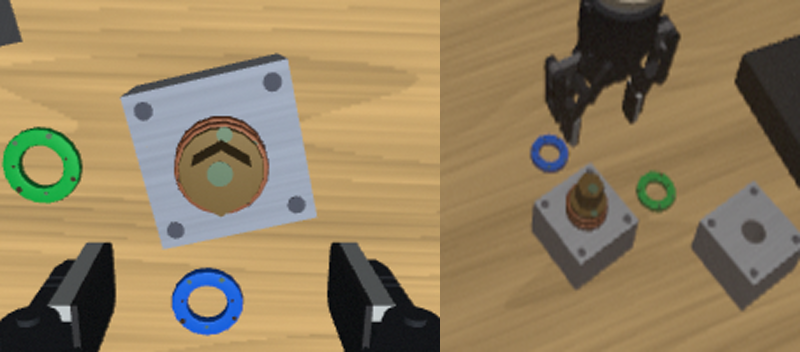

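Run:
```python
from m import *
im=cv2.imread('pics/w14.png');s=np.load('s7.npy',allow_pickle=True).item();c=cam('wrist',s)
B=np.array([.5482,.2081])
for r,z in((0,.094),(.014,.094),(.022,.072),(.025,.066),(.025,.058)):
    X=T_of(s)[:3,0]; P=[np.r_[B,z]+k*r*X for k in(-1,1)];print(r,z,((proj(c,P)-[215,145])*8).round(0).tolist())
cv2.imwrite('pics/w14d.png',cv2.resize(im[145:235,215:295],(640,720)[:2],interpolation=2)[:600])
sc=ctrl.grab_frame('scene')[170:230,270:350];cv2.imwrite('pics/s14d.png',cv2.resize(sc,(800,600),interpolation=2))
print('scene home hex top centre',(proj(cam('scene'),[[.547,.208,.094],[.547,.208,.072],[.547,.208,.066]])-[270,170])*10)
```

```text
0 0.094 [[320.0, 474.0], [320.0, 474.0]]
0.014 0.094 [[183.0, 474.0], [457.0, 474.0]]
0.022 0.072 [[123.0, 414.0], [518.0, 414.0]]
0.025 0.066 [[101.0, 399.0], [540.0, 399.0]]
0.025 0.058 [[107.0, 380.0], [534.0, 381.0]]
scene home hex top centre [[363.6507  85.8495]
 [353.5917 135.2502]
 [350.9129 148.406 ]]
```

View pics/w14d.png

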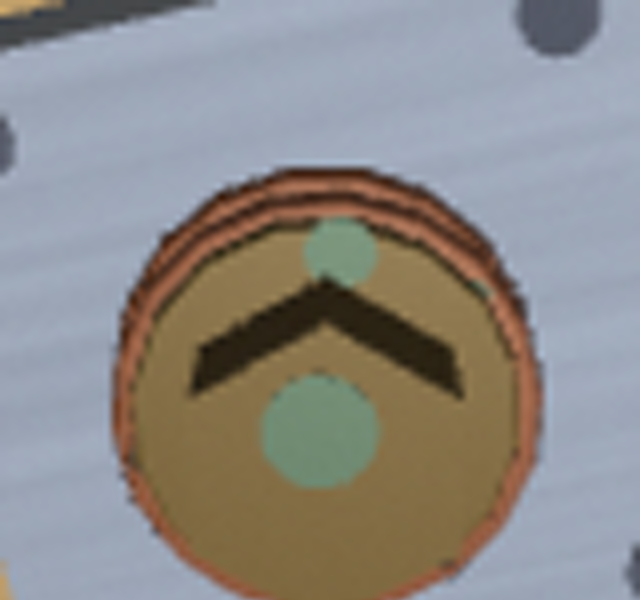

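View pics/s14d.png

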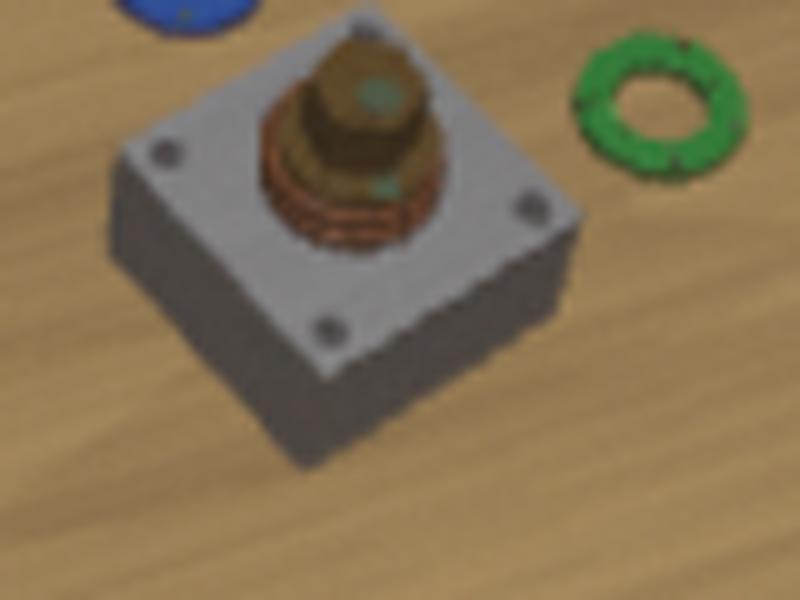

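Flange sits flush and concentric on both washers. Hex top measures 271 px wide against 274 predicted at home height. In the scene view its centre is at about (368,83) against (364,86) predicted. Handing in.

```bash
python3 -c "
from rig import ctrl
print(ctrl.hand_in())"
```

```text
the job is handed in; nothing more can be done
None
```

The job is done and handed in, after about 14.6 s of robot time. I squeezed the two copper washers into line over the bore of the block nearer the base. Then I put the hub bolt from the rack down through both washers, head up, and released it.

- **Washers:** after the squeeze they measured within about 1 mm of the bore axis, and the bore was visible through both.
- **Bolt:** contact came at the expected home height (tool at 0.075 m, about 8 N). After release the flange sat flush and concentric on the washers. The hex top measured 271 px wide against 274 predicted, and its scene position agreed to within half a pixel.
- **Other parts:** the two small bolts and the blue and green rings were not touched. The highest force I read was about 12 N.
- **Checks that disagreed:**
  - The opening read 1.5 to 2.5 mm small on parts of known size (47.4 mm on the 50 mm washers, 26.6 mm on the 28 mm hex).
  - The wrist view was about 1.1 mm off sideways, which I corrected for.
  - The fixed cameras placed the bore and bolt up to about 4 mm from the wrist view, so I averaged the two for the bore and used the wrist view for the bolt.

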